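# Load the gravity-feed tin rack in the bakery kitchen

### The arm

A 6-joint arm with a two-finger parallel gripper is mounted at the origin on the work surface. World frame = base frame: x ahead of the robot, y to its left, z up, the work surface at z = 0. Lengths are in m, angles in rad, forces in N, time in s.
With the tool pointing down it reaches from about 0.25 to 0.775 m from the base axis. Payload 4 kg.
Tool frame: the origin (TCP) lies at the very end of the fingers, on their centre line; the grasp point (between the pads) lies 19 mm behind it (ctrl.grip_depth is the distance from the TCP to the grasp point, in m); z points along the fingers, y is the direction in which the jaws open and shut (so a half turn about z gives the same grasp; the last joint's range is limited). The gripper opens to 85 mm and grips with 20 to 120 N. Pads are 22 mm wide; open, the fingers measure 114 mm over their backs; the gripper's body (76 mm by 85 mm) begins 54 mm behind the grasp point. The pads swing forward as they close: fully open they stand 13 mm farther back than shut.
Start: joints at [1.131, 0.087, 1.371, -0, 1.684, -0.103], TCP at [0.182, 0.519, 0.231] pointing down, gripper open.
Joint ranges: [-3.1, 3.1], [-0.76, 2.03], [0.27, 2.55], [-1.08, 4.22], [0.17, 2.65], [-2.57, 2.57]. Speed limits (rad/s): [2.79, 2.79, 3.14, 3.14, 3.14, 3.14].

### API

Orientations are given as a unit quaternion [w, x, y, z].
In Python, from station import monitor, eyes, close_job, nets, ctrl gives the robot as it stands.
- The arm moves only by the tool drive_tool, never from a script. Its argument "increments" is a list of rows, each a list of 6 numbers: the shift along the world's x, y, z in mm, then the turn, a rotation vector about the world's x, y, z in rad. In form: [[dx, dy, dz, wx, wy, wz], ...]. A call has exactly 8 rows; each row is the pose to reach, as a shift and turn from the pose commanded when the call began; what a row does not reach only later rows make up. A row lasts 1/10 s, in which the tool goes at most 50 mm and 8.59 degrees, less where a joint would pass 70% of its speed; a pose out of reach is approached as far as the arm can. A call with a gripper value outside its range is refused whole. "fingers" is the closure, from 0 (fully open) to 1 (shut), set as the call begins (left out, the last holds). The fingers move at their own pace and stop on an object; the grip force is fixed at half the most. Time passes only in rows, so rows that repeat a pose let the fingers close, or fill a call up. It gives the time, the measured TCP pose, the force and the opening at its end, in the units of the state.
- monitor.get_state(): the state, without advancing time (a new reading comes with each control period).
- eyes.get_image(name): name is "scene" or "top"; returns the picture (480x640x3 uint8, red, green, blue); there is no depth.
- eyes.camera_model(name): a dict with "fx", "fy", "cx", "cy" (pixels), "distortion" ([k1, k2, p1, p2, k3] as OpenCV has them; the pictures are not rectified), "T" (4x4, takes a point from camera to world coordinates). Camera axes: x right, y down, z forward; pixel columns grow to the right and rows downward; lengths in m; the calibration is good to about 2 mm. A picture is of the moment at which its call begins. camera_model takes no time and is no camera call.
- close_job(): hands the job in, once; it reports no verdict.
Trained networks look in the newest picture that a camera, given by its name, has taken for a name from the list of things; names that differ only in an ending like _2 or _b are one class to them, and where a whole thing is asked for, a point or a joint stands for the part that bears it (a point fixed in the world has none). Each returns a list of dicts, best first, with "confidence" (0 to 1); they miss things now and then, are a little off and sometimes report something else, mostly with a low value. They report only what shows in the picture. A call takes as long as a camera call. They do not tell look-alikes from the thing itself.
- nets.look_for(camera, thing): "pixel" ([column, row] in pixels, amid what is visible of it).
- nets.place_of(camera, thing): "pixel" ([column, row] in pixels: a listed point, or the origin of a listed thing).
The state is a dict: "time": time; "qpos": joint angles; "joint_vel": joint speeds; "tau": joint torques, N m; "eef_pos": TCP position; "eef_rot": TCP orientation; "wrist_force": force on the tool from outside, world axes, zero at the start; "ft_torque": the same for the moment, N m; "finger_gap": opening from 0.0 (shut) to 1.0 (fully open).
Only numpy, scipy, OpenCV 4.12 (cv2) and the standard library are available. Lean on these libraries where they do the work, as an engineer would, in place of code of your own. Each camera call takes 0.05 s, during which the arm holds its last target. There are 200 camera calls.

### The job

Get the gravity-feed tin rack ready: push its raised outlet gate all the way down, then load the three tins so that they will come out smallest first, then the medium one, then the largest. Lower each tin by hand, lying across the lane, onto the rails at the raised end (do not drop it), let it roll down and come to rest before loading the next, and leave all three lying in the lane one behind the other against the shut gate. Do not disturb the scale, the jar or the bowl.

Things in the scene. Friction and masses are not known exactly. Their poses are not given: they have to be found in the camera images.
- lane: sloping lane of the fixed tin rack, open above. Origin: midway between its two rails at rail-top height, at the gate's uphill face, 33 mm over the worktop. +y uphill along the rails (slope 6 degrees), x across, z square to the rails. Rails (6 mm thick, 52 mm apart) reach from y -62 to +282 mm. Walls 92 mm apart inside, 30 mm above the rail tops; upper end stop at y 282, 14 mm above them.
- rack: foot of the tin rack (352 x 110 mm overall), fixed; origin on the worktop, the lane's origin is 130 mm from it along -y and 33 mm up. At the lane's y -13 to +3 mm two gate posts (x to 55 mm either side) rise 126 mm above the rail tops. Tins lie across the lane and roll freely downhill to the shut gate or the tin before; loaded in the asked order their centres rest at lane y 25, 79 and 143 mm.
- load (a point): a good place to load: on the lane's centre line at rail-top height, 215 mm uphill of the gate, 67 mm from the upper end stop. A tin laid there has its centre one radius from this point along the lane's z. Axes as for the lane.
- gate (a joint): how far the outlet gate is pushed down, m: 0 = raised (70 mm gap under it, tins roll out), 0.070 = fully down on its stop (shut). It slides along the lane's -z, needs 3 to 6 N and stays where it is left. Starts at 0 to 0.015.
- gate_top (a point): centre of the top face of the gate's black press pad (80 mm across the lane, 30 mm along it), at lane y -10 mm, 125 mm above the rail tops when fully raised and 55 mm when shut. Moves with the gate.
- tin_small_c (a point): centre (on the axis, half-way along) of the small of three plain lying food tins: steel cylinder 50 mm in diameter, 80 mm long, about 0.2 kg, paper band round it. Its own x axis is the cylinder's axis (level at the start); the tin may be rolled to any angle about it.
- tin_medium_c (a point): centre (on the axis, half-way along) of the medium of three plain lying food tins: steel cylinder 59 mm in diameter, 80 mm long, about 0.28 kg, paper band round it. Its own x axis is the cylinder's axis (level at the start); the tin may be rolled to any angle about it.
- tin_large_c (a point): centre (on the axis, half-way along) of the large of three plain lying food tins: steel cylinder 68 mm in diameter, 80 mm long, about 0.38 kg, paper band round it. Its own x axis is the cylinder's axis (level at the start); the tin may be rolled to any angle about it.
- tin_small: the small tin; origin and axes as its point
- tin_medium: the medium tin; origin and axes as its point
- tin_large: the large tin; origin and axes as its point
- grid: the fixed wire cooling grid, 130 mm (x) by 314 mm (y), wire tops 24.5 mm above the worktop; origin under its centre on the worktop; wires and tins run along its x. The tins lie on it in any order, side by side, 95 mm between centres, each resting between two wires with its underside 22 mm above the worktop.
- scale: bystander: white kitchen scale with a round steel pan, 170 x 200 x 63 mm; origin centre of underside.
- jar: bystander: white plastic jar, 90 mm in diameter, 120 mm tall; origin centre of underside.
- bowl: bystander: steel bowl, 150 mm across, 60 mm tall; origin centre of underside.
Not all that is in view belongs to the job. Leave any turquoise look-alike of the tin_medium alone.

How it is judged:
On the way, in this order (a step that is already met when the one before it is completed fails the run):
1. the gate is pushed fully down (value of joint gate above 0.063 m), for 0.1 s.
2. the small tin is lowered into the lane in the hand: its centre less than its radius + 18 mm above the rails while the fingers still touch it, the gate shut (value of joint gate above 0.063 m and x of tin_small_c in the frame of lane between -0.012 and 0.012 m and y of tin_small_c in the frame of lane between 0.02 and 0.27 m and z of tin_small_c in the frame of lane between 0 and 0.043 m and contact force between tin_small and the fingers above 0.2 N), for 0.02 s.
3. the small tin has rolled down, is let go and lies still against the gate (value of joint gate above 0.063 m and x of tin_small_c in the frame of lane between -0.01 and 0.01 m and z of tin_small_c in the frame of lane between 0.019 and 0.031 m and y of tin_small_c in the frame of lane between 0.016 and 0.034 m and angle between the x axis of tin_small_c and the x axis of lane, either way round below 0.2 rad and contact force between tin_small and the fingers below 0.1 N and linear speed of tin_small below 0.02 m/s), for 0.2 s.
4. the medium tin is lowered into the lane in the hand: its centre less than its radius + 18 mm above the rails while the fingers still touch it, the gate shut, the earlier tins parked (value of joint gate above 0.063 m and x of tin_small_c in the frame of lane between -0.01 and 0.01 m and z of tin_small_c in the frame of lane between 0.019 and 0.031 m and y of tin_small_c in the frame of lane between 0.016 and 0.034 m and angle between the x axis of tin_small_c and the x axis of lane, either way round below 0.2 rad and x of tin_medium_c in the frame of lane between -0.012 and 0.012 m and y of tin_medium_c in the frame of lane between 0.02 and 0.27 m and z of tin_medium_c in the frame of lane between 0 and 0.0475 m and contact force between tin_medium and the fingers above 0.2 N), for 0.02 s.
5. the medium tin has rolled down, is let go and lies still against the tin before it (value of joint gate above 0.063 m and x of tin_small_c in the frame of lane between -0.01 and 0.01 m and z of tin_small_c in the frame of lane between 0.019 and 0.031 m and y of tin_small_c in the frame of lane between 0.016 and 0.034 m and angle between the x axis of each of tin_small_c, tin_medium_c and the x axis of lane, either way round below 0.2 rad and x of tin_medium_c in the frame of lane between -0.01 and 0.01 m and z of tin_medium_c in the frame of lane between 0.0235 and 0.0355 m and y of tin_medium_c in the frame of lane between 0.0703 and 0.0883 m and contact force between tin_medium and the fingers below 0.1 N and linear speed of tin_medium below 0.02 m/s), for 0.2 s.
6. the large tin is lowered into the lane in the hand: its centre less than its radius + 18 mm above the rails while the fingers still touch it, the gate shut, the earlier tins parked (value of joint gate above 0.063 m and x of tin_small_c in the frame of lane between -0.01 and 0.01 m and z of tin_small_c in the frame of lane between 0.019 and 0.031 m and y of tin_small_c in the frame of lane between 0.016 and 0.034 m and angle between the x axis of each of tin_small_c, tin_medium_c and the x axis of lane, either way round below 0.2 rad and x of tin_medium_c in the frame of lane between -0.01 and 0.01 m and z of tin_medium_c in the frame of lane between 0.0235 and 0.0355 m and y of tin_medium_c in the frame of lane between 0.0703 and 0.0883 m and x of tin_large_c in the frame of lane between -0.012 and 0.012 m and y of tin_large_c in the frame of lane between 0.02 and 0.27 m and z of tin_large_c in the frame of lane between 0 and 0.052 m and contact force between tin_large and the fingers above 0.2 N), for 0.02 s.
7. the large tin has rolled down, is let go and lies still against the tin before it (value of joint gate above 0.063 m and x of tin_small_c in the frame of lane between -0.01 and 0.01 m and z of tin_small_c in the frame of lane between 0.019 and 0.031 m and y of tin_small_c in the frame of lane between 0.016 and 0.034 m and angle between the x axis of each of tin_small_c, tin_medium_c, tin_large_c and the x axis of lane, either way round below 0.2 rad and x of tin_medium_c in the frame of lane between -0.01 and 0.01 m and z of tin_medium_c in the frame of lane between 0.0235 and 0.0355 m and y of tin_medium_c in the frame of lane between 0.0703 and 0.0883 m and x of tin_large_c in the frame of lane between -0.01 and 0.01 m and z of tin_large_c in the frame of lane between 0.028 and 0.04 m and y of tin_large_c in the frame of lane between 0.1337 and 0.1517 m and contact force between tin_large and the fingers below 0.1 N and linear speed of tin_large below 0.02 m/s), for 0.2 s.
At the end, for the whole second after the job is handed in: Gate pushed down at least 63 of 70 mm; small, medium, large tin lie in that order from the gate, each within 9 mm of its rest place along the lane, 10 mm of the centre line, 6 mm of one radius above the rails and 0.2 rad of straight across; all let go and still (all of step 7 and contact force between each of tin_small, tin_medium and the fingers below 0.1 N and linear speed of each of tin_small, tin_medium below 0.02 m/s); the robot touches nothing.
It fails at once if the scale is moved more than 30 mm (distance of scale from where it was at the start of the episode above 0.03 m).
It fails at once if the jar is moved more than 30 mm (distance of jar from where it was at the start of the episode above 0.03 m).
It fails at once if the bowl is moved more than 30 mm (distance of bowl from where it was at the start of the episode above 0.03 m).
It also fails if it takes over 72 s, if anything falls off the work surface, if the arm or the gripper's body presses on something with over 40 N, if the wrist force passes 120 N, or if a joint passes its speed limit or range.

## Working session

There is one attempt and no reset: what is moved stays moved. The work goes in short steps, Python scripts to look and compute and a tool call to move; the robot and the scene stay as the last step left them, time stands still between calls to the robot, and variables do not carry over. Pictures are saved under pics/ and viewed, about 8 in all and at most 12, crops included, and the job is handed in when it is done.

Besides the shell and the picture viewer there is one more tool, called as name(argument=value, ...), one argument or row to a line, values as JSON. drive_tool: Moves the arm, as the interface text tells. Its arguments: {"type":"object","properties":{"increments":{"type":"array"},"fingers":{"type":"number"}},"required":["increments"]}

```bash
mkdir -p pics
cat > h.py <<'E'
import numpy as np, cv2
from station import monitor, eyes, close_job, nets, ctrl
def ray(cam,px):
    m=eyes.camera_model(cam);K=np.array([[m['fx'],0,m['cx']],[0,m['fy'],m['cy']],[0,0,1]])
    u=cv2.undistortPoints(np.array([[px]],float),K,np.array(m['distortion'],float))[0,0]
    T=np.array(m['T']);return T[:3,3],T[:3,:3]@np.array([u[0],u[1],1])
def at_z(cam,px,z):
    o,d=ray(cam,px);return o+d*(z-o[2])/d[2]
def proj(cam,P):
    m=eyes.camera_model(cam);K=np.array([[m['fx'],0,m['cx']],[0,m['fy'],m['cy']],[0,0,1]])
    Ti=np.linalg.inv(np.array(m['T']));return cv2.projectPoints(np.atleast_2d(P).astype(float),cv2.Rodrigues(Ti[:3,:3])[0],Ti[:3,3],K,np.array(m['distortion'],float))[0][:,0]
def tri(a,b):
    (o1,d1),(o2,d2)=ray('scene',a),ray('top',b)
    s=np.linalg.lstsq(np.c_[d1,-d2],o2-o1,rcond=None)[0]
    p,q=o1+s[0]*d1,o2+s[1]*d2
    return (p+q)/2,np.linalg.norm(p-q)
def save(cam,n):
    im=eyes.get_image(cam);cv2.imwrite('pics/'+n,im[:,:,::-1]);return im
E
python3 - <<'E'
from h import *
save('scene','s0.png');save('top','t0.png')
for c in ('scene','top'):
    m=eyes.camera_model(c);print(c,np.round(m['T'],3).tolist(),m['fx'])
    for t in ['lane','rack','load','gate_top','tin_small_c','tin_medium_c','tin_large_c','grid','scale','jar','bowl']:
        r=nets.place_of(c,t);print(t,[(np.round(x['pixel'],1).tolist(),round(x['confidence'],2)) for x in r[:4]])
print(monitor.get_state())
E
```

```text
scene [[-0.869, 0.241, -0.432, 0.991], [0.494, 0.462, -0.736, 0.823], [0.022, -0.853, -0.521, 0.719], [0.0, 0.0, 0.0, 1.0]] 442.34875115087885
lane [([245.1, 263.6], 0.76), ([452.4, 418.0], 0.42)]
rack [([271.5, 292.3], 0.84)]
load [([286.8, 291.0], 0.9)]
gate_top [([316.9, 248.9], 0.74), ([236.0, 219.2], 0.71), ([339.9, 262.0], 0.62)]
tin_small_c [([358.6, 282.7], 0.82), ([357.0, 284.2], 0.81)]
tin_medium_c [([349.5, 223.9], 0.96), ([345.1, 225.9], 0.95), ([289.7, 230.3], 0.88), ([287.0, 231.7], 0.69)]
tin_large_c [([337.9, 260.3], 0.86), ([337.9, 258.9], 0.63)]
grid [([338.4, 277.8], 0.62)]
scale [([455.6, 417.7], 0.57)]
jar [([282.6, 216.8], 0.72), ([270.6, 293.8], 0.58), ([357.1, 283.3], 0.5)]
bowl [([223.2, 229.7], 0.62)]
top [[0.075, -0.975, 0.208, 0.263], [-0.997, -0.073, 0.019, -0.008], [-0.003, -0.208, -0.978, 1.26], [0.0, 0.0, 0.0, 1.0]] 444.8579489832311
lane [([392.7, 196.0], 0.87), ([482.2, 215.4], 0.46), ([168.4, 243.5], 0.43)]
rack [([348.9, 202.6], 0.57)]
load [([320.1, 198.6], 0.76)]
gate_top [([411.2, 181.7], 0.8)]
tin_small_c [([300.7, 260.9], 0.88), ([301.8, 259.6
[... 366 characters left out ...]
bowl [([481.2, 214.8], 0.63)]
{'time': 1.2, 'qpos': array([ 1.13089472e+00,  8.72061004e-02,  1.37074055e+00,  8.67765362e-06,
        1.68362246e+00, -1.03119324e-01]), 'joint_vel': array([ 0.00069122, -0.00022243,  0.00106464,  0.00181286, -0.0007297 ,
       -0.00019841]), 'tau': array([-6.20375868e-04, -3.51722896e+01, -3.13469768e+01, -9.00454665e-05,
        1.34037873e-04, -5.03754222e-06]), 'eef_pos': array([0.18175799, 0.51909365, 0.23131694]), 'eef_rot': array([-9.96813190e-07,  1.67595983e-01,  9.85855763e-01,  1.24947854e-05]), 'wrist_force': array([0.25396217, 0.69075279, 0.5560816 ]), 'ft_torque': array([ 0.04332683, -0.06066692, -0.01198981]), 'finger_gap': 0.9965856271186531}
```

View pics/s0.png

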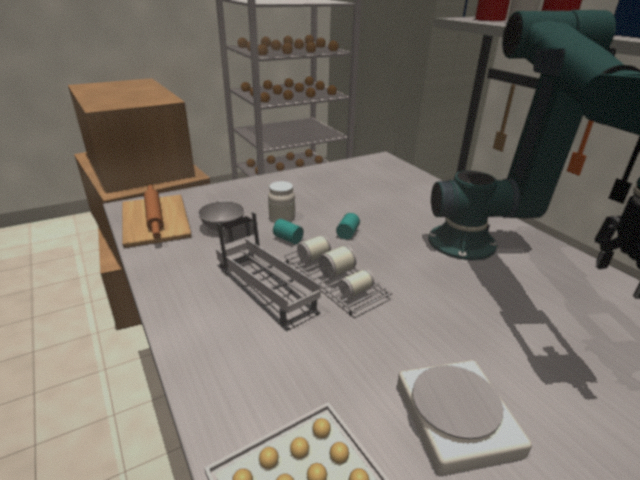

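View pics/t0.png

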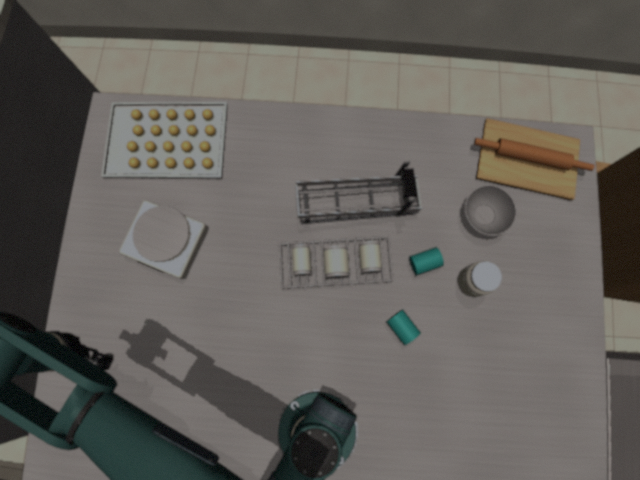

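The top view shows the rack with its gate at (408,188) and its raised end at (300,200). The beige tins on the grid are small (301,260), large (336,261) and medium (371,257). The turquoise look-alikes are at (427,261) and (404,327).

Run:
```python
from h import *
c6,s6=np.cos(np.radians(6)),np.sin(np.radians(6))
d={'lane':((245.1,263.6),(392.7,196.0),.033),'rack':((271.5,292.3),(348.9,202.6),0),'load':((286.8,291),(320.1,198.6),.033+.215*s6),
'gate_top':((236,219.2),(411.2,181.7),.033+.125*c6-.01*s6),'s':((357.8,283.4),(301.2,260.2),.047),'m':((316.9,248.9),(371.8,257.8),.0515),'l':((337.9,260),(335.3,262),.056),'grid':((338.4,277.8),(332.3,261.5),0)}
for k,(a,b,z) in d.items():
    p,e=tri(a,b);print(k,'tri',p.round(4),round(e,4),'top',at_z('top',b,z).round(4),'scene',at_z('scene',a,z).round(4))
t=cv2.imread('pics/t0.png');cv2.imwrite('pics/t0c.png',cv2.resize(t[150:300,270:440],None,fx=4.6,fy=4,interpolation=cv2.INTER_CUBIC) if 0 else cv2.resize(t[150:300,270:440],None,fx=4,fy=4,interpolation=cv2.INTER_CUBIC))
```

```text
lane tri [ 0.6603 -0.1696  0.0254] 0.0058 top [ 0.6605 -0.1701  0.033 ] scene [ 0.6621 -0.156   0.033 ]
rack tri [ 0.6376 -0.0445  0.0019] 0.0069 top [ 0.6411 -0.0464  0.    ] scene [ 0.6343 -0.0438  0.    ]
load tri [0.6287 0.0375 0.0576] 0.002 top [0.6301 0.0371 0.0555] scene [0.6269 0.0359 0.0555]
gate_top tri [ 0.6636 -0.2007  0.1513] 0.0031 top [ 0.6633 -0.2007  0.1563] scene [ 0.6656 -0.19    0.1563]
s tri [0.4498 0.0779 0.0455] 0.0068 top [0.4522 0.0757 0.047 ] scene [0.4487 0.0821 0.047 ]
m tri [ 0.4672 -0.1138  0.0497] 0.014 top [ 0.4726 -0.1178  0.0515] scene [ 0.4642 -0.1054  0.0515]
l tri [ 0.4505 -0.0172  0.0615] 0.0037 top [ 0.4528 -0.0184  0.056 ] scene [ 0.4447 -0.0228  0.056 ]
grid tri [ 0.4565 -0.007   0.0118] 0.0103 top [ 0.4625 -0.0102  0.    ] scene [ 0.444  -0.0169  0.    ]
```

View pics/t0c.png

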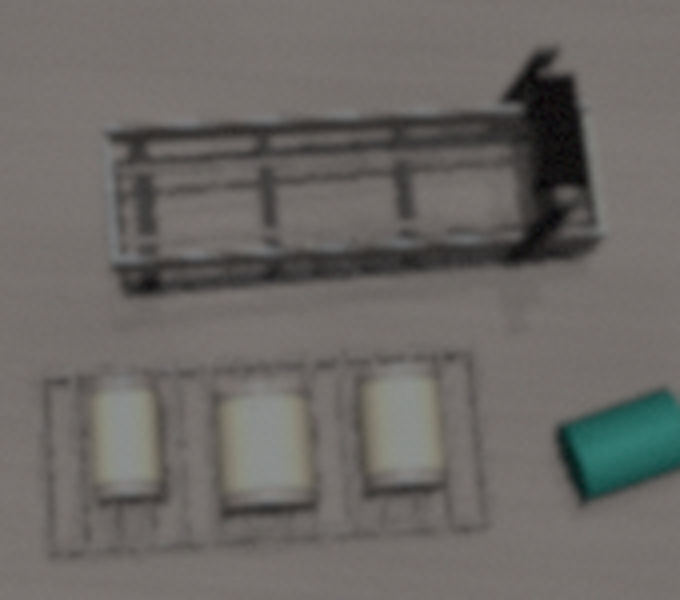

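The crop confirms the layout. The rail walls run (108,132)→(500,105) and (115,265)→(603,237), and the grid corners are at (45,382), (470,352), (488,528) and (50,556). I'll fit the rack and grid poses to these.

Run:
```python
from h import *
from scipy.optimize import least_squares
c=lambda p:(270+(p[0]+.5)/4-.5,150+(p[1]+.5)/4-.5)
# grid corners
G=np.array([at_z('top',c(p),.0235)[:2] for p in [(45,382),(470,352),(488,528),(50,556)]]);print('grid',G.round(4).tolist(),'centre',G.mean(0).round(4))
e=(G[0]+G[3]-G[1]-G[2])/2;print('len',np.linalg.norm(e),'yaw of +y dir from world y',-np.arctan2(e[0],e[1]), 'wid',np.linalg.norm(G[0]-G[3]),np.linalg.norm(G[1]-G[2]))
# rack walls: lane coords -> world
t=np.radians(6)
def lane2w(o,yaw,P):
    Rx=cv2.Rodrigues(np.array([t,0,0]))[0];Rz=cv2.Rodrigues(np.array([0,0,yaw]))[0]
    return np.r_[o,.033]+(Rz@Rx@np.atleast_2d(P).T).T
for ye in (.282,.288):
    def f(v):
        P=[[v[3],ye,.03],[-v[3],ye,.03],[-v[3],-.066,.03]]
        r=proj('top',lane2w(v[:2],v[2],P))-np.array([c(p) for p in [(108,132),(115,265),(603,237)]])
        q=proj('top',lane2w(v[:2],v[2],[[v[3],.02,.03]]))[0];a,b=np.array(c((108,132))),np.array(c((500,105)));d=b-a
        return np.r_[r.ravel(),((q-a)[0]*d[1]-(q-a)[1]*d[0])/np.linalg.norm(d)]
    s=least_squares(f,[.65,-.17,.05,.048]);v=s.x;print(ye,v.round(4),s.fun.round(2))
    print('load',lane2w(v[:2],v[2],[0,.215,0]).round(4),'gatetop',lane2w(v[:2],v[2],[0,-.01,.125]).round(4),proj('top',lane2w(v[:2],v[2],[0,-.01,.125])))
    print('scene chk',proj('scene',lane2w(v[:2],v[2],[[0,0,0],[0,.215,0],[0,-.01,.125]])).round(1).tolist())
# tins: silhouette centroid in top
im=cv2.imread('pics/t0.png');hsv=cv2.cvtColor(im,cv2.COLOR_BGR2HSV)
for n,r,(u,w) in [('s',.025,(301,260)),('l',.034,(335,262)),('m',.0295,(372,257))]:
    g=im[w-18:w+19,u-16:u+17].astype(int);m=((g[:,:,2]-g[:,:,0]>12)&(g[:,:,2]>120)).astype(np.uint8)
    k,lab,st,ce=cv2.connectedComponentsWithStats(m);i=1+st[1:,4].argmax();pts=np.argwhere(lab==i)[:,::-1].astype(np.float32)
    p=ce[i]+[u-16,w-18];print(n,p.round(1),st[i],'fit',at_z('top',p,.022+r*1.9).round(4),cv2.minAreaRect(pts))
```

```text
grid [[0.4947, 0.1385], [0.5388, -0.1608], [0.4144, -0.1792], [0.3723, 0.1234]] centre [ 0.455  -0.0195]
len 0.3040412988220471 yaw of +y dir from world y 0.14228492798810705 wid 0.12334202486156973 0.12577708649376837
0.282 [ 0.6595 -0.1743  0.1671  0.0489] [-1.17 -0.65 -0.14  0.23  1.29 -0.42 -0.77]
load [[0.624  0.0365 0.0555]] gatetop [[ 0.6634 -0.197   0.1563]] [[409.7931404  181.57065049]]
scene chk [[243.6, 260.1], [288.0, 290.8], [235.9, 217.9]]
0.288 [ 0.66   -0.1784  0.166   0.0488] [-1.84 -0.67 -0.86  0.16  2.72 -0.49 -0.84]
load [[0.6247 0.0325 0.0555]] gatetop [[ 0.6638 -0.2011  0.1563]] [[411.3574666  181.51654604]]
scene chk [[242.9, 259.5], [287.0, 290.0], [235.2, 217.3]]
s [294.6 259.2] [ 8  7  4 21 50] fit [0.4502 0.0922 0.0695] ((9.626459121704102, 17.023345947265625), (20.08580780029297, 2.370374917984009), 86.42366790771484)
l [327.6 261.1] [ 7  6  4 23 70] fit [0.4489 0.0026 0.0866] ((8.5, 17.0), (22.0, 3.0), 90.0)
m [363.7 256.8] [ 6  7  5 22 66] fit [ 0.4692 -0.0935  0.078 ] ((7.684427261352539, 17.528690338134766), (21.094829559326172, 3.0782151222229004), 84.80557250976562)
```

drive_tool(
  increments=[
    [20, -30, 0, 0, 0, 0.06],
    [46, -69, 0, 0, 0, 0.12],
    [72, -108, 0, 0, 0, 0.18],
    [98, -147, 0, 0, 0, 0.24],
    [124, -186, 0, 0, 0, 0.3],
    [150, -225, 0, 0, 0, 0.36],
    [176, -264, 0, 0, 0, 0.43],
    [202, -303, 0, 0, 0, 0.49],
  ],
  fingers=1,
)

```text
time: 2.0
eef_pos: [0.3845, 0.2145, 0.2317]
eef_rot: [0.001, -0.078, 0.997, 0.0]
wrist_force: [0.2, 0.7, 0.0]
finger_gap: -0.001
```

drive_tool(
  increments=[
    [26, -39, 0, 0, 0, 0],
    [52, -78, 0, 0, 0, 0],
    [78, -117, 0, 0, 0, 0],
    [104, -156, 0, 0, 0, 0],
    [130, -195, 0, 0, 0, 0],
    [156, -234, 0, 0, 0, 0],
    [182, -273, 0, 0, 0, 0],
    [208, -312, 0, 0, 0, 0],
  ],
)

```text
time: 2.8
eef_pos: [0.5926, -0.0977, 0.2314]
eef_rot: [0.0, -0.076, 0.997, 0.0]
wrist_force: [0.5, 0.5, 0.8]
finger_gap: 0.005
```

drive_tool(
  increments=[
    [24, -35, 0, 0, 0, 0],
    [46, -66, 0, 0, 0, 0],
    [62, -90, 0, 0, 0, 0],
    [70, -102, -5, 0, 0, 0],
    [71, -103, -20, 0, 0, 0],
    [71, -103, -35, 0, 0, 0],
    [71, -103, -50, 0, 0, 0],
    [71, -103, -50, 0, 0, 0],
  ],
)

```text
time: 3.6
eef_pos: [0.6606, -0.1967, 0.1769]
eef_rot: [-0.003, -0.077, 0.997, 0.002]
wrist_force: [-0.5, 0.2, -0.8]
finger_gap: -0.0
```

Run:
```python
from h import *
s=save('scene','s1.png');t=save('top','t1.png')
a=cv2.resize(s[120:300,170:340],None,fx=2.2,fy=2.2);b=cv2.resize(t[120:300,320:490],None,fx=2.2,fy=2.2)
cv2.imwrite('pics/c1.png',np.hstack([a,b])[:,:,::-1])
st=monitor.get_state();print(st['eef_pos'],st['time'],proj('scene',st['eef_pos']),proj('top',st['eef_pos']))
```

```text
[ 0.66212655 -0.19764359  0.18063341] 3.7 [[235.49100102 209.59803854]] [[411.76307298 178.89149965]]
```

View pics/c1.png

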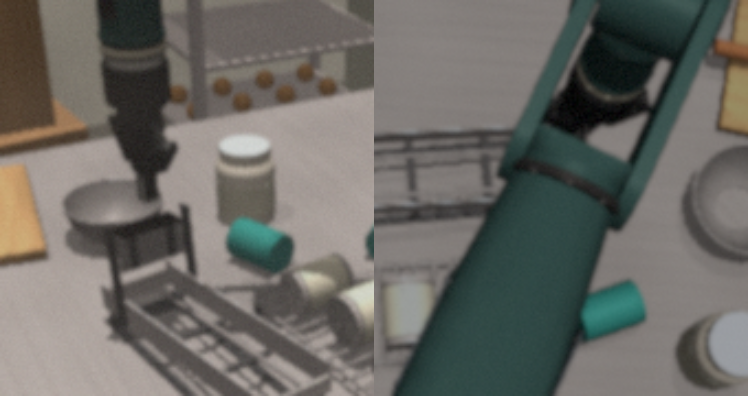

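The fingertip sits centred above the press pad, at about (147,197) in the crop. Pressing down now.

drive_tool(
  increments=[
    [0, 0, -8, 0, 0, 0],
    [0, 0, -17, 0, 0, 0],
    [0, 0, -25, 0, 0, 0],
    [0, 1, -34, 0, 0, 0],
    [0, 2, -42, 0, 0, 0],
    [0, 3, -51, 0, 0, 0],
    [0, 4, -59, 0, 0, 0],
    [-1, 4, -67, 0, 0, 0],
  ],
)

```text
time: 4.5
eef_pos: [0.6622, -0.1947, 0.114]
eef_rot: [0.001, -0.077, 0.997, 0.0]
wrist_force: [0.3, 0.5, 3.9]
finger_gap: -0.0
```

drive_tool(
  increments=[
    [0, 1, -6, 0, 0, 0],
    [0, 1, -12, 0, 0, 0],
    [0, 2, -16, 0, 0, 0],
    [0, 2, -19, 0, 0, 0],
    [0, 2, -21, 0, 0, 0],
    [0, 2, -23, 0, 0, 0],
    [0, 2, -24, 0, 0, 0],
    [0, 2, -24, 0, 0, 0],
  ],
)

```text
time: 5.3
eef_pos: [0.6618, -0.1926, 0.0901]
eef_rot: [-0.0, -0.077, 0.997, 0.0]
wrist_force: [0.5, 0.2, 1.6]
finger_gap: -0.002
```

drive_tool(
  increments=[
    [0, 0, -2, 0, 0, 0],
    [0, 0, -3, 0, 0, 0],
    [0, 0, -4, 0, 0, 0],
    [0, 0, -4, 0, 0, 0],
    [0, 0, -5, 0, 0, 0],
    [0, 0, -5, 0, 0, 0],
    [0, 0, -5, 0, 0, 0],
    [0, 0, -5, 0, 0, 0],
  ],
)

```text
time: 6.1
eef_pos: [0.6619, -0.1926, 0.0871]
eef_rot: [0.0, -0.077, 0.997, 0.0]
wrist_force: [-1.9, 2.9, 8.0]
finger_gap: -0.0
```

The stop is reached: z is 0.0871 against 0.0867 expected, and the force has risen. Before grasping I'll overlay the estimated tin and lane poses on the first picture to check them.

```bash
cat >> h.py <<'E'
t6=np.radians(6)
def lane2w(P,o=(.660,-.1748),yaw=.153):
    return np.r_[o,.033]+(cv2.Rodrigues(np.array([0,0,yaw]))[0]@cv2.Rodrigues(np.array([t6,0,0]))[0]@np.atleast_2d(P).T).T
E
python3 - <<'E'
from h import *
im=cv2.imread('pics/t0.png')[150:300,270:440];f=4.6;im=cv2.resize(im,None,fx=f,fy=f-.7 if 0 else f,interpolation=cv2.INTER_CUBIC)
def L(P,col,cam='top'):
    p=((proj(cam,P)-[270,150]+.5)*f).astype(int).reshape(-1,1,2);cv2.polylines(im,[p],False,col,1,cv2.LINE_AA)
for x in (-.046,.046): L(lane2w([[x,-.062,.03],[x,.282,.03]]),(0,255,0))
L(lane2w([[-.046,.282,.014],[.046,.282,.014]]),(0,255,255))
y=.14;a=np.array([np.cos(y),np.sin(y),0]);b=np.array([-np.sin(y),np.cos(y),0])
for c,r in [((.4525,.0757),.025),((.4528,-.0184),.034),((.4715,-.1150),.0295)]:
    C=np.array([*c,.022+r])
    for s in (-.04,.04):
        th=np.linspace(0,2*np.pi,40);L([C+s*a+r*(np.cos(t)*b+np.sin(t)*np.array([0,0,1])) for t in th],(0,0,255))
g=np.array([.455,-.0195,.0245])
L([g+u*a*.065+v*b*.157 for u,v in [(1,1),(1,-1),(-1,-1),(-1,1),(1,1)]],(255,0,0))
cv2.imwrite('pics/o1.png',im[:600])
E
```

```text
(no output)
```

View pics/o1.png

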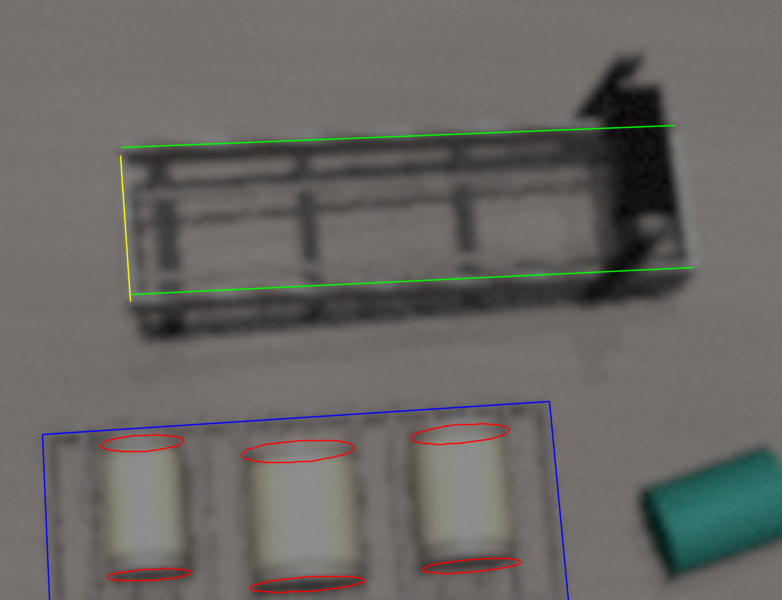

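drive_tool(
  increments=[
    [0, -1, 20, 0, 0, 0],
    [0, -3, 45, 0, 0, 0],
    [0, -4, 70, 0, 0, 0],
    [-15, 10, 90, 0, 0, 0],
    [-45, 45, 95, 0, 0, 0],
    [-75, 80, 95, 0, 0, 0],
    [-105, 115, 95, 0, 0, 0],
    [-130, 150, 95, 0, 0, 0],
  ],
  fingers=0,
)

```text
time: 6.9
eef_pos: [0.53, -0.0424, 0.1796]
eef_rot: [-0.0, -0.076, 0.997, -0.0]
wrist_force: [0.1, -0.5, 0.3]
finger_gap: 1.005
```

The overlay agrees with the picture: the tin ends and grid match within a few mm. The lane walls suggest the centre line at the raised end is about 2 mm nearer the robot, so I use load x ≈ 0.6255. Next is the small tin.

drive_tool(
  increments=[
    [-20, 30, 0, 0, 0, 0],
    [-45, 66, 0, 0, 0, 0],
    [-65, 98, 0, 0, 0, 0],
    [-78, 116, -5, 0, 0, 0],
    [-79, 118, -30, 0, 0, 0],
    [-79, 118, -60, 0, 0, 0],
    [-79, 118, -85, 0, 0, 0],
    [-79, 118, -85, 0, 0, 0],
  ],
  fingers=0.15,
)

```text
time: 7.7
eef_pos: [0.4494, 0.0746, 0.0909]
eef_rot: [-0.005, -0.077, 0.997, -0.0]
wrist_force: [-0.6, 0.7, -0.8]
finger_gap: 0.854
```

Run:
```python
from h import *
s=save('scene','s2.png')
cv2.imwrite('pics/c2.png',cv2.resize(s[200:320,270:430],None,fx=4,fy=4)[:,:,::-1])
st=monitor.get_state();print(st['eef_pos'],st['finger_gap'],st['time'])
```

```text
[0.45110181 0.07467303 0.09328377] 0.8483678514200514 7.75
```

View pics/c2.png

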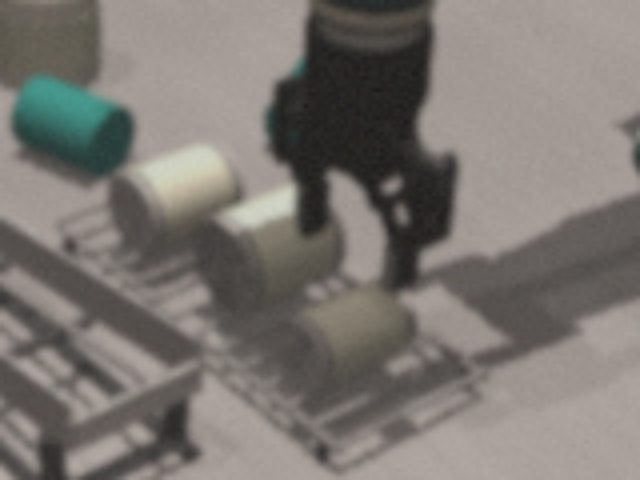

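The fingers straddle the small tin in the crop, with tips at (312,230) and (400,280). Descending and gripping.

drive_tool(
  increments=[
    [0, 1, -12, 0, 0, 0],
    [0, 1, -27, 0, 0, 0],
    [0, 1, -42, 0, 0, 0],
    [0, 1, -54, 0, 0, 0],
    [0, 1, -62, 0, 0, 0],
    [0, 1, -66, 0, 0, 0],
    [0, 1, -66, 0, 0, 0],
    [0, 1, -66, 0, 0, 0],
  ],
)

```text
time: 8.55
eef_pos: [0.4533, 0.0761, 0.0299]
eef_rot: [0.001, -0.077, 0.997, 0.0]
wrist_force: [0.4, 0.3, 1.5]
finger_gap: 0.851
```

drive_tool(
  increments=[
    [0, 0, 0, 0, 0, 0],
    [0, 0, 0, 0, 0, 0],
    [0, 0, 0, 0, 0, 0],
    [0, 0, 0, 0, 0, 0],
    [0, 0, 0, 0, 0, 0],
    [0, 0, 0, 0, 0, 0],
    [0, 0, 0, 0, 0, 0],
    [0, 0, 0, 0, 0, 0],
  ],
  fingers=1,
)

```text
time: 9.35
eef_pos: [0.4533, 0.0782, 0.0309]
eef_rot: [0.001, -0.076, 0.997, 0.002]
wrist_force: [-1.9, 5.7, 5.2]
finger_gap: 0.568
```

drive_tool(
  increments=[
    [0, 0, 10, 0, 0, 0],
    [0, 0, 35, 0, 0, 0],
    [0, 0, 65, 0, 0, 0],
    [20, -5, 95, 0, 0, 0],
    [55, -13, 118, 0, 0, 0],
    [92, -22, 122, 0, 0, 0],
    [127, -31, 122, 0, 0, 0],
    [155, -38, 120, 0, 0, 0],
  ],
)

```text
time: 10.15
eef_pos: [0.6097, 0.037, 0.1501]
eef_rot: [0.001, -0.076, 0.997, -0.001]
wrist_force: [0.1, 0.9, -0.9]
finger_gap: 0.567
```

drive_tool(
  increments=[
    [12, -2, -4, 0, 0, 0],
    [17, -3, -10, 0, 0, 0],
    [18, -3, -20, 0, 0, 0],
    [18, -3, -30, 0, 0, 0],
    [18, -3, -38, 0, 0, 0],
    [18, -3, -38, 0, 0, 0],
    [18, -3, -38, 0, 0, 0],
    [18, -3, -38, 0, 0, 0],
  ],
)

```text
time: 10.95
eef_pos: [0.626, 0.0352, 0.1122]
eef_rot: [0.001, -0.077, 0.997, -0.0]
wrist_force: [0.1, -0.3, -2.3]
finger_gap: 0.567
```

Run:
```python
from h import *
s=save('scene','s3.png');t=save('top','t3.png')
a=cv2.resize(s[200:340,210:350],None,fx=2.8,fy=2.8);b=cv2.resize(t[150:290,270:410],None,fx=2.8,fy=2.8)
cv2.imwrite('pics/c3.png',np.hstack([a,b])[:,:,::-1])
st=monitor.get_state();print(st['eef_pos'],st['finger_gap'],st['time'],st['wrist_force'])
```

```text
[0.62612267 0.03515519 0.11224333] 0.5656965879457209 11.05 [-2.14257063e-01  1.36290507e-03 -2.56419664e+00]
```

View pics/c3.png

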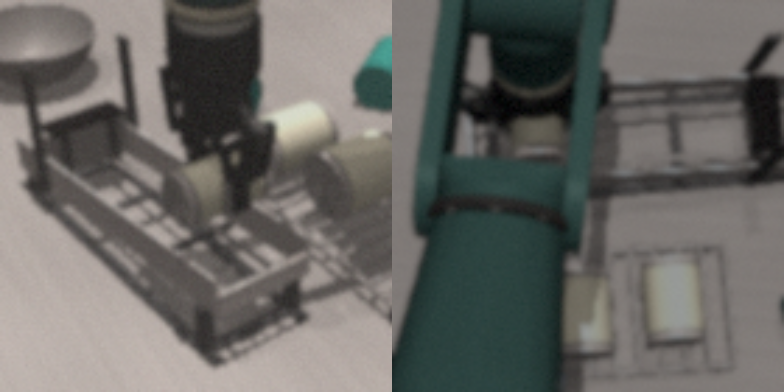

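The gate is shut and the tin is held above the lane, with its far end face at about (190,203) in the crop. I'll check the tin's position along its axis by projection.

Run:
```python
from h import *
a=np.array([np.cos(.154),np.sin(.154),0]);b=np.array([-a[1],a[0],0]);P=np.array([.626,.035,.128]);r=.025
s=cv2.imread('pics/s3.png');t=cv2.imread('pics/t3.png')
def D(im,cam,o,f,wh):
    im=cv2.resize(im[o[1]:o[1]+wh[1],o[0]:o[0]+wh[0]],None,fx=f,fy=f,interpolation=cv2.INTER_CUBIC)
    def L(Q,c): cv2.polylines(im,[((proj(cam,Q)-o+.5)*f).astype(int).reshape(-1,1,2)],False,c,1,cv2.LINE_AA)
    for k in(-.04,.04): L([P+k*a+r*(np.cos(u)*b+np.sin(u)*np.array([0,0,1])) for u in np.linspace(0,6.3,40)],(0,0,255))
    for x in(-.046,.046): L(lane2w([[x,-.062,.03],[x,.282,.03]],(.659,-.1768),.157),(0,255,0))
    return im
cv2.imwrite('pics/o3.png',np.hstack([D(s,'scene',[230,210],4,[100,140]),D(t,'top',[270,160],5,[80,112])]))
```

```text
(no output)
```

View pics/o3.png

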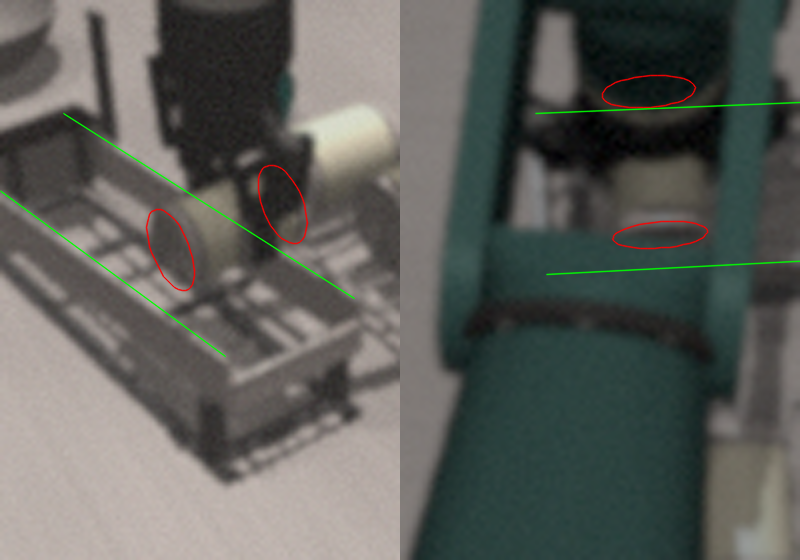

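Tin and lane show the same small camera offset (about 2 px), so the tin is centred. Lowering.

drive_tool(
  increments=[
    [0, 0, -10, 0, 0, 0],
    [0, 0, -20, 0, 0, 0],
    [0, 0, -30, 0, 0, 0],
    [0, 0, -37, 0, 0, 0],
    [0, 0, -41, 0, 0, 0],
    [0, 0, -44, 0, 0, 0],
    [0, 0, -44, 0, 0, 0],
    [0, 0, -44, 0, 0, 0],
  ],
)

```text
time: 11.85
eef_pos: [0.6261, 0.0351, 0.0677]
eef_rot: [0.0, -0.077, 0.997, 0.0]
wrist_force: [1.6, 0.6, -2.2]
finger_gap: 0.566
```

drive_tool(
  increments=[
    [0, 0, -1, 0, 0, 0],
    [0, 0, -1, 0, 0, 0],
    [0, 0, -2, 0, 0, 0],
    [0, 0, -3, 0, 0, 0],
    [0, 0, -4, 0, 0, 0],
    [0, 0, -4, 0, 0, 0],
    [0, 0, -4, 0, 0, 0],
    [0, 0, -4, 0, 0, 0],
  ],
)

```text
time: 12.65
eef_pos: [0.6261, 0.0351, 0.0645]
eef_rot: [0.001, -0.077, 0.997, -0.0]
wrist_force: [-3.1, -0.0, 4.8]
finger_gap: 0.568
```

On the rails. Release, then raise.

drive_tool(
  increments=[
    [0, 0, 0, 0, 0, 0],
    [0, 0, 0, 0, 0, 0],
    [0, 0, 0, 0, 0, 0],
    [0, 0, 0, 0, 0, 0],
    [0, 0, 1, 0, 0, 0],
    [0, 0, 4, 0, 0, 0],
    [0, 0, 8, 0, 0, 0],
    [0, 0, 12, 0, 0, 0],
  ],
  fingers=0.05,
)

```text
time: 13.45
eef_pos: [0.6259, 0.0351, 0.0759]
eef_rot: [0.0, -0.077, 0.997, 0.0]
wrist_force: [0.3, -0.3, -0.2]
finger_gap: 0.948
```

drive_tool(
  increments=[
    [0, 0, 5, 0, 0, 0],
    [0, 0, 12, 0, 0, 0],
    [0, 0, 20, 0, 0, 0],
    [0, 0, 30, 0, 0, 0],
    [0, 0, 45, 0, 0, 0],
    [0, 0, 65, 0, 0, 0],
    [0, 0, 80, 0, 0, 0],
    [-25, -10, 85, 0, 0, 0],
  ],
)

```text
time: 14.25
eef_pos: [0.6035, 0.0257, 0.1636]
eef_rot: [0.003, -0.077, 0.997, -0.0]
wrist_force: [-0.0, 0.1, -0.5]
finger_gap: 0.948
```

Run:
```python
from h import *
s=save('scene','s4.png');t=save('top','t4.png')
a=cv2.resize(s[200:340,210:350],None,fx=2.8,fy=2.8);b=cv2.resize(t[150:290,290:430],None,fx=2.8,fy=2.8)
cv2.imwrite('pics/c4.png',np.hstack([a,b])[:,:,::-1])
P=lane2w([0,.025,.025],(.659,-.1768),.157)
print(P,'expect',proj('scene',P),proj('top',P))
for c in('scene','top'):
  for n in ('tin_small_c','tin_medium_c','tin_large_c'): print(c,n,[(np.round(x['pixel'],1).tolist(),round(x['confidence'],2)) for x in nets.place_of(c,n)[:3]])
st=monitor.get_state();print(st['eef_pos'],st['finger_gap'],st['time'],st['wrist_force'])
```

```text
[[ 0.65552111 -0.15482382  0.06047626]] expect [[246.84610358 254.82653277]] [[388.62101995 194.36331206]]
scene tin_small_c [([259.3, 262.3], 0.86), ([261.9, 263.2], 0.67), ([453.1, 419.6], 0.54)]
scene tin_medium_c [([312.5, 250.9], 0.92), ([287.6, 232.9], 0.76), ([351.8, 222.4], 0.76)]
scene tin_large_c [([338.5, 263.6], 0.89), ([339.4, 259.0], 0.8)]
top tin_small_c [([376.4, 197.1], 0.84), ([376.3, 197.1], 0.77)]
top tin_medium_c [([368.4, 257.6], 0.89), ([401.6, 325.2], 0.88), ([370.5, 256.0], 0.73)]
top tin_large_c [([333.6, 261.9], 0.94), ([334.4, 260.4], 0.56)]
[0.60104036 0.02530695 0.15998762] 0.9445171077051244 14.65 [-0.1512341   0.19976976  0.79808941]
```

View pics/c4.png

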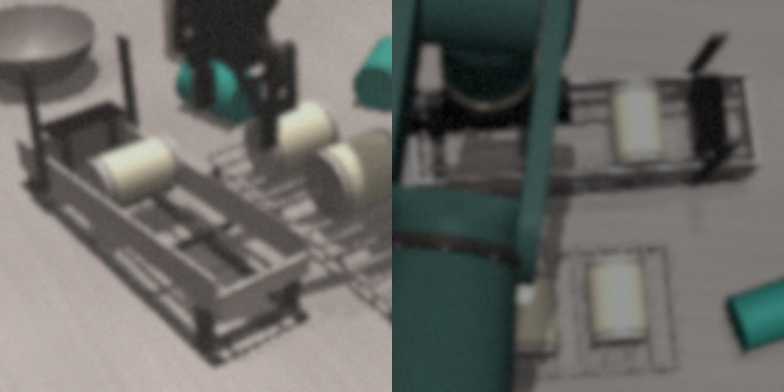

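The small tin is in the lane, rolling freely to the gate in this frame. Next is the medium tin. The small tin's grasp showed the grid about 4 mm further to +y than the top estimate, so I use y ≈ -0.110.

drive_tool(
  increments=[
    [-15, -16, 0, 0, 0, 0],
    [-42, -44, 0, 0, 0, 0],
    [-70, -73, 0, 0, 0, 0],
    [-98, -102, 0, 0, 0, 0],
    [-121, -126, -10, 0, 0, 0],
    [-129, -135, -25, 0, 0, 0],
    [-129, -135, -45, 0, 0, 0],
    [-129, -135, -60, 0, 0, 0],
  ],
  fingers=0.1,
)

```text
time: 15.45
eef_pos: [0.4713, -0.1102, 0.0992]
eef_rot: [-0.0, -0.076, 0.997, 0.0]
wrist_force: [-1.2, -0.2, -0.6]
finger_gap: 0.897
```

Run:
```python
from h import *
s=save('scene','s5.png');t=save('top','t5.png')
a=cv2.resize(s[190:310,210:350],None,fx=2.8,fy=2.8);b=cv2.resize(t[150:270,330:470],None,fx=2.8,fy=2.8)
cv2.imwrite('pics/c5.png',np.hstack([a,b])[:,:,::-1])
for c in('scene','top'):
  for n in ('tin_small_c','tin_medium_c'): print(c,n,[(np.round(x['pixel'],1).tolist(),round(x['confidence'],2)) for x in nets.place_of(c,n)[:3]])
st=monitor.get_state();print(st['eef_pos'],st['time'])
```

```text
scene tin_small_c [([250.0, 254.6], 0.96)]
scene tin_medium_c [([312.6, 249.1], 0.95), ([287.6, 230.6], 0.93), ([348.3, 224.9], 0.8)]
top tin_small_c [([389.2, 194.1], 0.97), ([387.4, 198.1], 0.89)]
top tin_medium_c [([404.7, 330.5], 0.89), ([403.4, 326.4], 0.88), ([426.8, 262.5], 0.86)]
[ 0.4726942  -0.11001348  0.10144862] 15.75
```

View pics/c5.png

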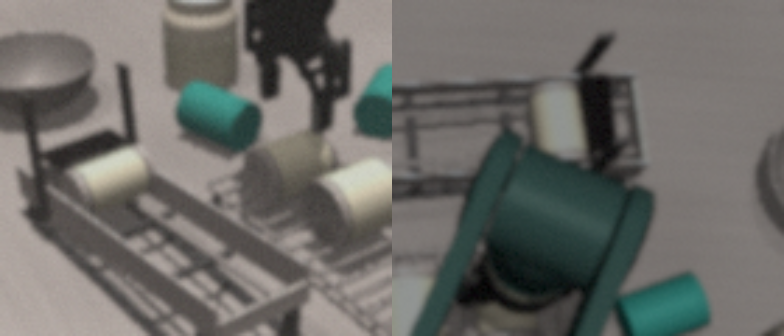

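The small tin lies against the gate at (389,194) in the top view, as predicted. The fingers straddle the medium tin, with tips at (268,95) and (322,128). Descending.

drive_tool(
  increments=[
    [0, 0, -12, 0, 0, 0],
    [0, 0, -27, 0, 0, 0],
    [0, 0, -42, 0, 0, 0],
    [0, 0, -56, 0, 0, 0],
    [0, 0, -66, 0, 0, 0],
    [0, 0, -71, 0, 0, 0],
    [0, 0, -71, 0, 0, 0],
    [0, 0, -71, 0, 0, 0],
  ],
)

```text
time: 16.55
eef_pos: [0.4722, -0.11, 0.0298]
eef_rot: [0.0, -0.077, 0.997, -0.0]
wrist_force: [-0.1, -0.0, 0.7]
finger_gap: 0.901
```

drive_tool(
  increments=[
    [0, 0, 0, 0, 0, 0],
    [0, 0, 0, 0, 0, 0],
    [0, 0, 0, 0, 0, 0],
    [0, 0, 0, 0, 0, 0],
    [0, 0, 0, 0, 0, 0],
    [0, 0, 0, 0, 0, 0],
    [0, 0, 0, 0, 0, 0],
    [0, 0, 0, 0, 0, 0],
  ],
  fingers=1,
)

```text
time: 17.35
eef_pos: [0.4728, -0.1108, 0.0307]
eef_rot: [0.001, -0.076, 0.997, -0.001]
wrist_force: [-1.2, -2.8, 6.3]
finger_gap: 0.67
```

drive_tool(
  increments=[
    [0, 0, 10, 0, 0, 0],
    [0, 0, 35, 0, 0, 0],
    [0, 0, 68, 0, 0, 0],
    [10, 10, 100, 0, 0, 0],
    [35, 33, 120, 0, 0, 0],
    [65, 61, 124, 0, 0, 0],
    [95, 89, 124, 0, 0, 0],
    [124, 117, 124, 0, 0, 0],
  ],
)

```text
time: 18.15
eef_pos: [0.5959, 0.0089, 0.1526]
eef_rot: [-0.001, -0.077, 0.997, 0.001]
wrist_force: [-0.9, -1.7, -3.0]
finger_gap: 0.671
```

drive_tool(
  increments=[
    [20, 19, 0, 0, 0, 0],
    [29, 27, -4, 0, 0, 0],
    [30, 28, -15, 0, 0, 0],
    [30, 28, -30, 0, 0, 0],
    [30, 28, -42, 0, 0, 0],
    [30, 28, -42, 0, 0, 0],
    [30, 28, -42, 0, 0, 0],
    [30, 28, -42, 0, 0, 0],
  ],
)

```text
time: 18.95
eef_pos: [0.626, 0.0346, 0.1122]
eef_rot: [0.001, -0.076, 0.997, -0.0]
wrist_force: [0.3, -0.1, -3.4]
finger_gap: 0.675
```

Run:
```python
from h import *
s=save('scene','s6.png');t=save('top','t6.png')
st=monitor.get_state();e=st['eef_pos'];print(e,st['finger_gap'],st['time'])
a=np.array([np.cos(.154),np.sin(.154),0]);b=np.array([-a[1],a[0],0]);P=e+[0,0,.021];r=.0295
def D(im,cam,o,f,wh):
    im=np.ascontiguousarray(cv2.resize(im[o[1]:o[1]+wh[1],o[0]:o[0]+wh[0]],None,fx=f,fy=f,interpolation=cv2.INTER_CUBIC)[:,:,::-1])
    def L(Q,c): cv2.polylines(im,[((proj(cam,Q)-o+.5)*f).astype(int).reshape(-1,1,2)],False,c,1,cv2.LINE_AA)
    for k in(-.04,.04): L([P+k*a+r*(np.cos(u)*b+np.sin(u)*np.array([0,0,1])) for u in np.linspace(0,6.3,40)],(0,0,255))
    for x in(-.046,.046): L(lane2w([[x,-.062,.03],[x,.282,.03]],(.659,-.1768),.157),(0,255,0))
    return im
cv2.imwrite('pics/o6.png',np.hstack([D(s,'scene',[230,210],4,[100,140]),D(t,'top',[270,160],5,[80,112])]))
```

```text
[0.62625278 0.03479923 0.11254588] 0.6712930996822972 19.05
```

View pics/o6.png

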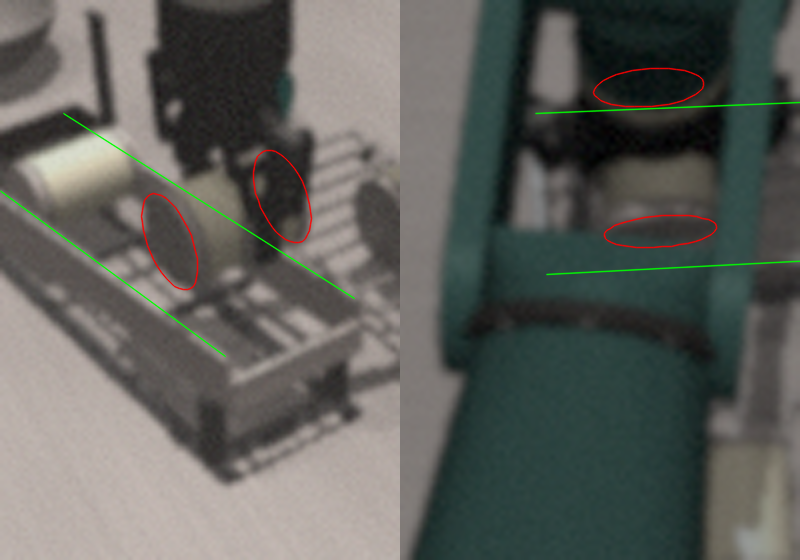

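The medium tin is aligned the same way as the small one was, with its far face at (180,241). Lowering.

drive_tool(
  increments=[
    [0, 0, -10, 0, 0, 0],
    [0, 0, -20, 0, 0, 0],
    [0, 0, -30, 0, 0, 0],
    [0, 0, -37, 0, 0, 0],
    [0, 0, -41, 0, 0, 0],
    [0, 0, -44, 0, 0, 0],
    [0, 0, -44, 0, 0, 0],
    [0, 0, -44, 0, 0, 0],
  ],
)

```text
time: 19.85
eef_pos: [0.6261, 0.0351, 0.0677]
eef_rot: [0.0, -0.077, 0.997, 0.0]
wrist_force: [0.1, -0.5, -3.8]
finger_gap: 0.674
```

drive_tool(
  increments=[
    [0, 0, -1, 0, 0, 0],
    [0, 0, -1, 0, 0, 0],
    [0, 0, -2, 0, 0, 0],
    [0, 0, -3, 0, 0, 0],
    [0, 0, -4, 0, 0, 0],
    [0, 0, -4, 0, 0, 0],
    [0, 0, -4, 0, 0, 0],
    [0, 0, -4, 0, 0, 0],
  ],
)

```text
time: 20.65
eef_pos: [0.6259, 0.0351, 0.0641]
eef_rot: [0.0, -0.076, 0.997, 0.0]
wrist_force: [-2.0, -0.2, 1.7]
finger_gap: 0.671
```

Contact (force went from -3.8 to +1.7 N). Release and raise.

drive_tool(
  increments=[
    [0, 0, 0, 0, 0, 0],
    [0, 0, 0, 0, 0, 0],
    [0, 0, 0, 0, 0, 0],
    [0, 0, 0, 0, 0, 0],
    [0, 0, 1, 0, 0, 0],
    [0, 0, 4, 0, 0, 0],
    [0, 0, 8, 0, 0, 0],
    [0, 0, 12, 0, 0, 0],
  ],
  fingers=0,
)

```text
time: 21.45
eef_pos: [0.6259, 0.0351, 0.0759]
eef_rot: [0.0, -0.077, 0.997, 0.0]
wrist_force: [0.7, -0.1, -0.1]
finger_gap: 1.002
```

drive_tool(
  increments=[
    [0, 0, 5, 0, 0, 0],
    [0, 0, 12, 0, 0, 0],
    [0, 0, 20, 0, 0, 0],
    [0, 0, 30, 0, 0, 0],
    [0, 0, 45, 0, 0, 0],
    [0, 0, 65, 0, 0, 0],
    [0, 0, 80, 0, 0, 0],
    [-20, -6, 90, 0, 0, 0],
  ],
)

```text
time: 22.25
eef_pos: [0.6077, 0.0294, 0.1679]
eef_rot: [0.002, -0.077, 0.997, -0.0]
wrist_force: [0.6, 0.8, -0.2]
finger_gap: 0.998
```

drive_tool(
  increments=[
    [-30, -10, 0, 0, 0, 0],
    [-62, -20, 0, 0, 0, 0],
    [-94, -30, 0, 0, 0, 0],
    [-125, -38, 0, 0, 0, 0],
    [-148, -43, -5, 0, 0, 0],
    [-153, -45, -15, 0, 0, 0],
    [-153, -45, -35, 0, 0, 0],
    [-153, -45, -55, 0, 0, 0],
  ],
)

```text
time: 23.05
eef_pos: [0.4537, -0.016, 0.1107]
eef_rot: [0.001, -0.076, 0.997, -0.0]
wrist_force: [-0.7, 0.3, -1.3]
finger_gap: 1.001
```

Run:
```python
from h import *
save('scene','s7.png');save('top','t7.png')
for y,r in((.025,.025),(.0793,.0295)):
  P=lane2w([0,y,r],(.659,-.1768),.157);print('expect',proj('scene',P).round(1),proj('top',P).round(1))
for c in('scene','top'):
  for n in ('tin_small_c','tin_medium_c','tin_large_c'): print(c,n,[(np.round(x['pixel'],1).tolist(),round(x['confidence'],2)) for x in nets.place_of(c,n)[:4]])
st=monitor.get_state();print(st['eef_pos'],st['time'],st['finger_gap'])
```

```text
expect [[246.8 254.8]] [[388.6 194.4]]
expect [[257.  260.4]] [[370.1 194.7]]
scene tin_small_c [([250.2, 256.2], 0.78), ([250.0, 251.9], 0.69)]
scene tin_medium_c [([288.4, 233.5], 0.88), ([254.6, 263.3], 0.67), ([346.4, 225.5], 0.64), ([290.3, 230.9], 0.63)]
scene tin_large_c [([338.5, 258.9], 0.89), ([339.5, 262.0], 0.8)]
top tin_small_c [([390.2, 194.7], 0.61), ([388.7, 196.2], 0.59)]
top tin_medium_c [([371.3, 193.6], 0.96), ([423.5, 260.8], 0.95), ([402.2, 323.4], 0.86), ([403.9, 327.9], 0.86)]
top tin_large_c [([337.9, 261.5], 0.85), ([334.5, 259.9], 0.84)]
[ 0.45384214 -0.01598286  0.11168069] 23.45 1.0042853612431604
```

The medium tin is parked at (371,194), as expected. Now the large tin.

drive_tool(
  increments=[
    [0, 0, -10, 0, 0, 0],
    [0, 0, -20, 0, 0, 0],
    [0, 0, -32, 0, 0, 0],
    [0, 0, -45, 0, 0, 0],
    [0, 0, -58, 0, 0, 0],
    [0, 0, -70, 0, 0, 0],
    [0, 0, -78, 0, 0, 0],
    [0, 0, -78, 0, 0, 0],
  ],
  fingers=0,
)

```text
time: 24.25
eef_pos: [0.4516, -0.0157, 0.0306]
eef_rot: [-0.002, -0.077, 0.997, 0.0]
wrist_force: [-0.6, -0.2, 0.3]
finger_gap: 0.998
```

drive_tool(
  increments=[
    [0, 0, 0, 0, 0, 0],
    [0, 0, 0, 0, 0, 0],
    [0, 0, 0, 0, 0, 0],
    [0, 0, 0, 0, 0, 0],
    [0, 0, 0, 0, 0, 0],
    [0, 0, 0, 0, 0, 0],
    [0, 0, 0, 0, 0, 0],
    [0, 0, 0, 0, 0, 0],
  ],
  fingers=1,
)

```text
time: 25.05
eef_pos: [0.454, -0.0173, 0.0338]
eef_rot: [0.001, -0.077, 0.997, -0.002]
wrist_force: [-0.7, -5.0, 2.8]
finger_gap: 0.778
```

drive_tool(
  increments=[
    [0, 0, 10, 0, 0, 0],
    [0, 0, 35, 0, 0, 0],
    [0, 0, 68, 0, 0, 0],
    [18, 5, 100, 0, 0, 0],
    [50, 15, 122, 0, 0, 0],
    [86, 25, 126, 0, 0, 0],
    [122, 36, 126, 0, 0, 0],
    [154, 46, 126, 0, 0, 0],
  ],
)

```text
time: 25.85
eef_pos: [0.6075, 0.0317, 0.1575]
eef_rot: [-0.001, -0.077, 0.997, 0.001]
wrist_force: [0.5, 0.5, -4.4]
finger_gap: 0.778
```

drive_tool(
  increments=[
    [14, 4, 0, 0, 0, 0],
    [18, 5, -4, 0, 0, 0],
    [18, 5, -15, 0, 0, 0],
    [18, 5, -30, 0, 0, 0],
    [18, 5, -42, 0, 0, 0],
    [18, 5, -42, 0, 0, 0],
    [18, 5, -42, 0, 0, 0],
    [18, 5, -42, 0, 0, 0],
  ],
)

```text
time: 26.65
eef_pos: [0.6251, 0.035, 0.1173]
eef_rot: [0.001, -0.076, 0.997, -0.0]
wrist_force: [-0.8, 0.6, -4.6]
finger_gap: 0.779
```

Run:
```python
from h import *
s=save('scene','s8.png');t=save('top','t8.png')
st=monitor.get_state();e=st['eef_pos'];print(e,st['finger_gap'],st['time'])
a=np.array([np.cos(.154),np.sin(.154),0]);b=np.array([-a[1],a[0],0]);P=e+[0,0,.022];r=.034
def D(im,cam,o,f,wh):
    im=np.ascontiguousarray(cv2.resize(im[o[1]:o[1]+wh[1],o[0]:o[0]+wh[0]],None,fx=f,fy=f,interpolation=cv2.INTER_CUBIC)[:,:,::-1])
    def L(Q,c): cv2.polylines(im,[((proj(cam,Q)-o+.5)*f).astype(int).reshape(-1,1,2)],False,c,1,cv2.LINE_AA)
    for k in(-.04,.04): L([P+k*a+r*(np.cos(u)*b+np.sin(u)*np.array([0,0,1])) for u in np.linspace(0,6.3,40)],(0,0,255))
    for x in(-.046,.046): L(lane2w([[x,-.062,.03],[x,.282,.03]],(.659,-.1768),.157),(0,255,0))
    return im
cv2.imwrite('pics/o8.png',np.hstack([D(s,'scene',[230,210],4,[100,140]),D(t,'top',[270,160],5,[80,112])]))
```

```text
[0.62535104 0.03504454 0.11757028] 0.780376262175871 26.75
```

View pics/o8.png

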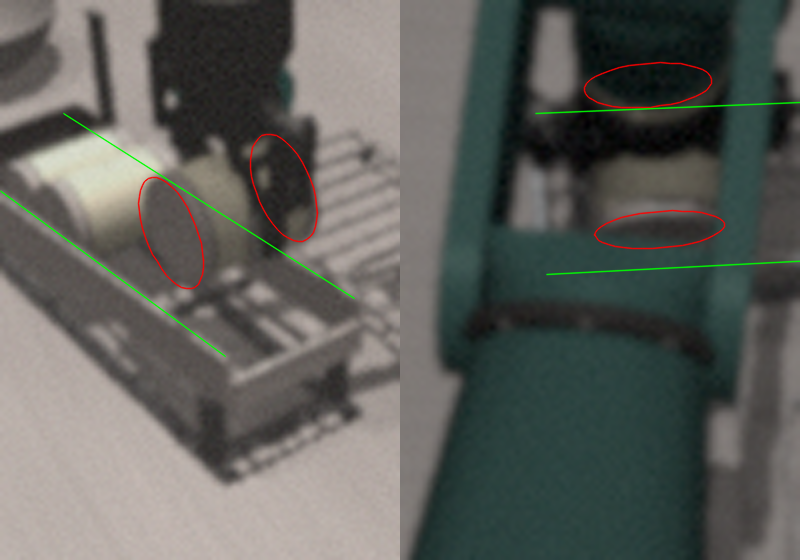

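The first two tins are parked at the gate, and the large tin is aligned as before (far face at (178,233)). Lowering.

drive_tool(
  increments=[
    [0, 0, -10, 0, 0, 0],
    [0, 0, -20, 0, 0, 0],
    [0, 0, -30, 0, 0, 0],
    [0, 0, -38, 0, 0, 0],
    [0, 0, -43, 0, 0, 0],
    [0, 0, -46, 0, 0, 0],
    [0, 0, -46, 0, 0, 0],
    [0, 0, -46, 0, 0, 0],
  ],
)

```text
time: 27.55
eef_pos: [0.6251, 0.0351, 0.0708]
eef_rot: [0.0, -0.077, 0.997, 0.0]
wrist_force: [-0.4, -0.8, -4.4]
finger_gap: 0.777
```

drive_tool(
  increments=[
    [0, 0, -1, 0, 0, 0],
    [0, 0, -2, 0, 0, 0],
    [0, 0, -3, 0, 0, 0],
    [0, 0, -4, 0, 0, 0],
    [0, 0, -5, 0, 0, 0],
    [0, 0, -5, 0, 0, 0],
    [0, 0, -5, 0, 0, 0],
    [0, 0, -5, 0, 0, 0],
  ],
)

```text
time: 28.35
eef_pos: [0.625, 0.0351, 0.0666]
eef_rot: [0.001, -0.077, 0.997, -0.0]
wrist_force: [-4.4, -1.0, 4.9]
finger_gap: 0.775
```

drive_tool(
  increments=[
    [0, 0, 0, 0, 0, 0],
    [0, 0, 0, 0, 0, 0],
    [0, 0, 0, 0, 0, 0],
    [0, 0, 0, 0, 0, 0],
    [0, 0, 1, 0, 0, 0],
    [0, 0, 4, 0, 0, 0],
    [0, 0, 8, 0, 0, 0],
    [0, 0, 12, 0, 0, 0],
  ],
  fingers=0,
)

```text
time: 29.15
eef_pos: [0.6248, 0.0352, 0.0778]
eef_rot: [0.0, -0.077, 0.997, 0.0]
wrist_force: [-0.2, -1.2, -0.5]
finger_gap: 0.996
```

drive_tool(
  increments=[
    [0, 0, 5, 0, 0, 0],
    [0, 0, 12, 0, 0, 0],
    [0, 0, 20, 0, 0, 0],
    [0, 0, 30, 0, 0, 0],
    [0, 0, 45, 0, 0, 0],
    [0, 0, 65, 0, 0, 0],
    [0, 0, 85, 0, 0, 0],
    [0, 0, 105, 0, 0, 0],
  ],
)

```text
time: 29.95
eef_pos: [0.6249, 0.0351, 0.1845]
eef_rot: [0.001, -0.077, 0.997, -0.0]
wrist_force: [0.8, -0.1, 0.2]
finger_gap: 1.007
```

drive_tool(
  increments=[
    [-20, 30, 5, 0, 0, 0],
    [-40, 60, 5, 0, 0, 0],
    [-60, 90, 5, 0, 0, 0],
    [-80, 120, 5, 0, 0, 0],
    [-95, 145, 5, 0, 0, 0],
    [-105, 160, 5, 0, 0, 0],
    [-105, 160, 5, 0, 0, 0],
    [-105, 160, 5, 0, 0, 0],
  ],
)

```text
time: 30.75
eef_pos: [0.5201, 0.1951, 0.1885]
eef_rot: [0.001, -0.077, 0.997, -0.0]
wrist_force: [0.1, 0.2, 0.8]
finger_gap: 0.998
```

drive_tool(
  increments=[
    [0, 0, 0, 0, 0, 0],
    [0, 0, 0, 0, 0, 0],
    [0, 0, 0, 0, 0, 0],
    [0, 0, 0, 0, 0, 0],
    [0, 0, 0, 0, 0, 0],
    [0, 0, 0, 0, 0, 0],
    [0, 0, 0, 0, 0, 0],
    [0, 0, 0, 0, 0, 0],
  ],
)

```text
time: 31.55
eef_pos: [0.5198, 0.1951, 0.1873]
eef_rot: [-0.0, -0.077, 0.997, 0.0]
wrist_force: [0.6, 0.5, 0.3]
finger_gap: 1.003
```

Run:
```python
from h import *
s0=save('scene','s9.png');t0=save('top','t9.png')
for y,r in((.025,.025),(.0793,.0295),(.1427,.034)):
  P=lane2w([0,y,r],(.659,-.1768),.157);print('expect',proj('scene',P).round(1),proj('top',P).round(1))
for c in('scene','top'):
  for n in ('tin_small_c','tin_medium_c','tin_large_c','gate_top'): print(c,n,[(np.round(x['pixel'],1).tolist(),round(x['confidence'],2)) for x in nets.place_of(c,n)[:4]])
print('gate shut expect',proj('scene',lane2w([0,-.01,.055],(.659,-.1768),.157)),proj('top',lane2w([0,-.01,.055],(.659,-.1768),.157)))
t1=save('top','t10.png');print('still diff',np.abs(t1[165:225,290:430].astype(int)-t0[165:225,290:430]).mean())
a=cv2.resize(s0[200:340,210:350],None,fx=2.8,fy=2.8);b=cv2.resize(t0[150:290,290:430],None,fx=2.8,fy=2.8)
cv2.imwrite('pics/c9.png',np.hstack([a,b])[:,:,::-1])
st=monitor.get_state();print(st['eef_pos'],st['time'])
```

```text
expect [[246.8 254.8]] [[388.6 194.4]]
expect [[257.  260.4]] [[370.1 194.7]]
expect [[269.8 267.7]] [[348.  195.3]]
scene tin_small_c [([253.8, 255.0], 0.53), ([247.8, 254.4], 0.52)]
scene tin_medium_c [([287.6, 231.7], 0.83), ([254.5, 263.0], 0.81), ([260.7, 262.6], 0.72), ([287.7, 230.5], 0.64)]
scene tin_large_c [([270.1, 267.0], 0.97), ([271.4, 266.6], 0.77)]
scene gate_top [([239.1, 239.5], 0.76)]
top tin_small_c [([388.5, 198.0], 0.74), ([388.6, 199.1], 0.72), ([369.9, 194.7], 0.45), ([344.8, 194.9], 0.32)]
top tin_medium_c [([405.2, 328.4], 0.94), ([369.4, 194.6], 0.73), ([426.3, 260.4], 0.73), ([369.8, 193.6], 0.71)]
top tin_large_c [([345.4, 193.1], 0.96), ([348.1, 196.1], 0.76)]
top gate_top [([403.1, 188.8], 0.6)]
gate shut expect [[239.15258972 240.84838855]] [[403.50486828 190.43491148]]
still diff 1.2228571428571429
[0.51977761 0.19511933 0.18733649] 32.1
```

```bash
python3 -c "
from h import *
print(close_job())"
```

```text
the job is handed in; nothing more can be done
None
```

I handed the job in at about 32 s of the 72 s allowed. The gate is down, and the small, medium and large tins lie in that order behind it. The hand-in gives no verdict.

- **Gate:** I pressed it down until it met its stop. The fingertip stopped at z 0.0871 m, against 0.0867 m expected for fully shut. In the last images the gate's press pad was within 2 px of its shut position.
- **Tins:** Each was gripped across its diameter, lowered to the load point until the wrist force showed contact with the rails, then released to roll down. The scripted checks put each tin within about 5 px (most within 3 px, roughly 8 mm) of its expected rest place. That includes one medium-tin reading and a few top-view small-tin readings about 4 px out.
- **Stillness and clearance:** Two top-view frames a few tenths of a second apart showed no motion. The hand was open, more than 150 mm from the tins and touching nothing.
- **Bystanders:** My moves stayed clear of the scale, jar and bowl, but I did not measure them again at the end.

**Not confirmed by eye:** the viewer refused the final picture because the 12-picture limit was reached, so the final state rests on detections and image differences. Before that, the two cameras disagreed by a few millimetres, up to about 14 mm for the medium tin. The grasps showed the tins 2–6 mm towards +y of the top-view estimate.

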